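# Ready a syringe pump for a syringe change: free the pusher, hold the barrel clamp open

### The arm

A 6-joint arm with a two-finger parallel gripper is mounted at the origin on a cart in front of the work surface, level with it; the furniture and walls round the work are solid. World frame = base frame: x ahead of the robot, y to its left, z up, the work surface at z = 0. Lengths are in mm, angles in rad, forces in N, time in s.
With the tool pointing down it reaches from about 425 to 1125 mm from the base axis. Payload 14.9 kg.
Tool frame: the origin (TCP) lies midway between the tips of the shut fingers; the grasp point (between the pads) lies 19 mm behind it; z points along the fingers, y is the line along which they close (so a half turn about z gives the same grasp; the last joint's range is limited). The gripper opens to 91 mm and grips with 3 to 60 N. Pads are 32 mm wide; open, the fingers measure 118 mm over their backs; the gripper's body (76 mm by 178 mm) begins 60 mm behind the grasp point.
Start: joints at [-1.285, 0.379, 1.734, -0, 1.028, -0.033], TCP at [219.395, -664.743, 213.932] pointing down, gripper open.
Joint ranges: [-2.77, 2.77], [-0.74, 2.19], [0, 2.66], [-1.06, 4.2], [0.31, 2.87], [-3.08, 3.08]. Speed limits (rad/s): [1.89, 1.89, 2.39, 3.14, 3.14, 3.14].

### API

Orientations are given as a unit quaternion [w, x, y, z].
In Python, from bench import r gives the robot as it stands.
- The arm moves only by the tool move_arm, never from a script. Its arguments are lists of equal length, an entry for each row: "xyz": the shift along the world's x, y, z normalised to -1 to 1, where 1 is 0.2 m, a list of three; "rotation": the turn, a rotation vector about the world's x, y, z normalised to -1 to 1, where 1 is pi/2 rad, a list of three; "hand": the opening, from -1 (shut) to 1 (fully open). A call has 1 to 12 rows; each row is the pose to reach, as a shift and turn from the pose commanded when the call began; what a row does not reach only later rows make up. A row lasts 1/8 s, in which the tool goes at most 62.5 mm and 10.7 degrees, less where a joint would pass 70% of its speed; a pose out of reach is approached as far as the arm can. A call with a number of a shift or a turn outside -1 to 1 is refused whole. A call with a gripper value outside its range is refused whole. The fingers move at their own pace and stop on an object; "newtons" is the grip in N (left out, the last holds). Time passes only in rows, so rows that repeat a pose let the fingers close. It gives the time, the measured TCP pose, the force, the opening and the grip force at its end, in the units of the state.
- r.state(): the state, without advancing time (a new reading comes with each control period).
- r.camera(name): name is "side" or "top" or "wrist"; returns a dict with "color" (480x640x3 uint8, blue, green, red), "mtx" (3x3 intrinsics, pixels), "dist_coeffs" ([k1, k2, p1, p2, k3] as OpenCV has them; the pictures are not rectified), "R" (3x3) and "t" (3): a world point X has camera coordinates R X + t; the wrist camera has in their place "hand_eye" (4x4, takes a point from camera to tool coordinates, whose origin is the TCP and whose axes are the flange's). Camera axes: x right, y down, z forward; pixel columns grow to the right and rows downward; lengths in mm; the calibration is good to about 2 mm. A picture is of the moment at which its call begins: read the wrist's pose just before it. There is no depth.
- r.sign_off(): hands the job in; it is judged then, once.
The state is a dict: "time": time; "joints": joint angles; "joint_vel": joint speeds; "joint_torque": joint torques, N m; "position": TCP position; "eef_rot": TCP orientation; "force": force on the tool from outside, world axes, zero at the start; "moment": the same for the moment, N m; "finger_gap": finger opening in mm; "finger_force": force on a finger pad.
Only numpy, scipy, OpenCV 4.12 (cv2) and the standard library are available. Lean on these libraries where they do the work, as an engineer would, in place of code of your own. Each camera call takes 0.05 s, during which the arm holds its last target. There are 200 camera calls.

### The job

A colleague is about to lift the syringe out of the bench syringe pump. Turn the black clamp knob on top of the pusher block fully loose (anticlockwise), slide the block all the way back from the plunger to the end bracket, then swing the sprung clamp arm that lies across the syringe barrel up and back until it meets its stop. Finish while still holding the arm at its stop, for it springs shut when let go; do not push the plunger in, and leave the syringe in its cradle and the things around the pump as they are.

Things in the scene. Friction and masses are not known exactly. Their poses are not given: they have to be found in the camera images.
- pump: white syringe pump fixed on the bench, dark front panel, 72 mm high to its grey deck; housing x -65 to 65, y -150 to 120 mm from its origin on the bench. Own x: front panel to back; y: along the syringe, tip to +y, plunger to -y (axis at x 0, 106 mm up). On the deck from +y to -y: V cradle, flange plates, pusher block on guide rods, end bracket (y -125 to -137, 100 mm high)
- pusher_face (a point): centre of the pusher block's face that looks along pump +y to the plunger's thumb disc, 106 mm above the bench. The aluminium block lies behind it: 32 mm long along y, 42 mm wide along x (54 mm at its foot), top 126 mm above the bench; the knob's axis is 16 mm behind this face
- pusher (a joint): travel of the pusher block on its guide rods in m, growing along pump -y: 0 = forward, 1 mm short of the plunger's thumb disc; 0.060 = fully back against the end bracket. Drags with about 1.5 N when free; friction of some 40 N or more locks it while the knob is tight
- knob_grip (a point): on the vertical axis of the clamp knob, at half height of its grip, 145 mm above the bench. Black round fluted knob, 30 mm in diameter and 23 mm high, on a neck 8 mm above the top of the pusher block, with which it rides. Can be gripped at any yaw; nothing higher stands within 60 mm
- clamp_knob (a joint): angle of the clamp knob in rad, growing anticlockwise seen from above (about world +z), which loosens. 0 = tight, starts at 0 to 0.2; the block comes free at about 0.5; 1.4 = fully loose, at its stop. Takes about 0.15 N m to turn and stays where it is left
- barrel_clamp (a joint): angle of the clamp arm in rad: 0 = level, its rubber pad pressed on the barrel (reads -0.03 to 0 at the start); grows as the free end swings up and to pump +x (back); 1.2 = at its stop. Torsion spring: 0.22 N m at 0, 0.56 N m at 1.2 (6.6 N at the handle), so it springs shut when let go
- clamp_lever: the barrel clamp arm, a flat steel bar 12 mm wide and 8 mm thick that reaches from its hinge over the barrel towards the pump's front (pump -x), with a handle at its free end. Origin on the hinge axis; at joint 0 its axes are the pump's
- clamp_handle (a point): centre of the arm's handle: black revolving sleeve 17 mm in diameter, 28 mm long along pump y, that can be pinched by its flat ends (along pump y) and turns freely on the arm; 85 mm from the hinge axis. Free space of 25 mm or more beside and beneath it. 125 mm above the bench when shut; at the stop 79 mm above and 31 mm in front (pump -x) of the hinge.
- clamp_hinge (a point): on the arm's hinge axis, which is parallel to pump y, 125 mm above the bench and 40 mm behind (pump +x) the syringe axis. Room above it for the gripper; wall cabinets hang less than 0.6 m over the back of the bench, beyond about x = 0.62 m from the robot's base, so raise and swing the arm in front of them
- syringe: clear 20 ml syringe lying loose in the V cradle under the arm's pad: barrel 21 mm in diameter and 92 mm long, tip to +y. Origin on its axis at the 3 mm thick barrel flange (40 mm wide) that stands in the slot between the two plates; own y towards its tip
- plunger (a joint): how far the white plunger is pushed into the barrel in m: 0 at the start, grows as it goes in; friction 2.5 N. Its thumb disc, 27 mm in diameter, stands 53 mm from the barrel flange
- beaker: clear beaker 56 mm in diameter and 70 mm high, standing beside the pump under the syringe's tip; origin under its centre
- conical_1: capped conical tube, 121 mm long and 21 mm thick, lying in front of the pump; origin under its middle
- microtube_4: small plastic tube, 42 mm long, lying in front of the pump; origin under its middle
- tip_box: blue tip box 91 x 123 x 72 mm on the right of the pump; origin under its centre
- pipette_b: pipette, 234 mm long, lying at the right front; origin under its middle

How it is judged:
By the outcome, as a careful person would: the job done as asked, in the order asked, and still so for the second after the job is handed in, while the arm keeps its last pose, push and grip.
It also fails if it takes over 48 s, if anything falls off the work surface, if the arm or the gripper's body presses on something with over 40 N, if the wrist force passes 120 N, or if a joint passes its speed limit or range.

## Working session

There is one attempt and no reset: what is moved stays moved. The work goes in short steps, Python scripts to look and compute and a tool call to move; the robot and the scene stay as the last step left them, time stands still between calls to the robot, and variables do not carry over. Pictures are saved under pics/ and viewed, at most 10 in all, crops included, and the job is handed in when it is done.

Besides the shell and the picture viewer there is one more tool, called after "Request:" as name(argument=value, ...), one argument or row to a line, values as JSON. move_arm: Moves the arm, as the interface text tells. Scaled input: -1 to 1 covers 0.2 m each way for a shift and pi/2 rad each way for a turn. Its arguments: {"type":"object","properties":{"xyz":{"type":"array"},"rotation":{"type":"array"},"hand":{"type":"array"},"newtons":{"type":"number"}},"required":["xyz","rotation","hand"]}

```bash
mkdir -p pics; python3 - <<'E'
from bench import r
import cv2,pickle
s=r.state();print({k:s[k] for k in('time','position','eef_rot','finger_gap','force')})
d={}
for n in('side','top'):
    c=r.camera(n);d[n]=c;cv2.imwrite(f'pics/{n}0.png',c['color']);print(n,c['mtx'],c['dist_coeffs'],c['R'],c['t'])
pickle.dump(d,open('cam0.pkl','wb'))
E
```

```text
{'time': 0.0, 'position': array([ 219.30322166, -664.35656033,  213.29451509]), 'eef_rot': array([-5.16422923e-04,  9.87318458e-01,  1.58751348e-01, -6.62697727e-05]), 'finger_gap': 91.0413676778428, 'force': array([-0.60673294,  0.09354424,  0.81807011])}
side [[502.87577807   0.         325.71765849]
 [  0.         502.87577807 252.04502282]
 [  0.           0.           1.        ]] [-0.12092397  0.          0.          0.          0.        ] [[-0.99419481  0.10672178 -0.01367993]
 [ 0.06144381  0.45877101 -0.88642756]
 [-0.08832517 -0.88212223 -0.46266515]] [ 453.98872833  115.89748415 1256.14090742]
top [[529.28296913   0.         317.40352711]
 [  0.         529.28296913 238.89841481]
 [  0.           0.           1.        ]] [-0.08167844  0.          0.          0.          0.        ] [[ 0.00924612 -0.9999389   0.00605852]
 [-0.99762464 -0.00963798 -0.06820687]
 [ 0.06826109 -0.00541348 -0.9976528 ]] [-115.0996524   472.21760146 1133.85666466]
```

View pics/top0.png

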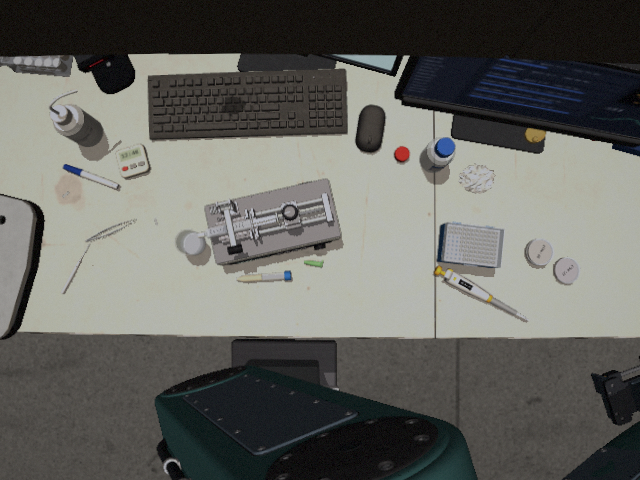

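View pics/side0.png

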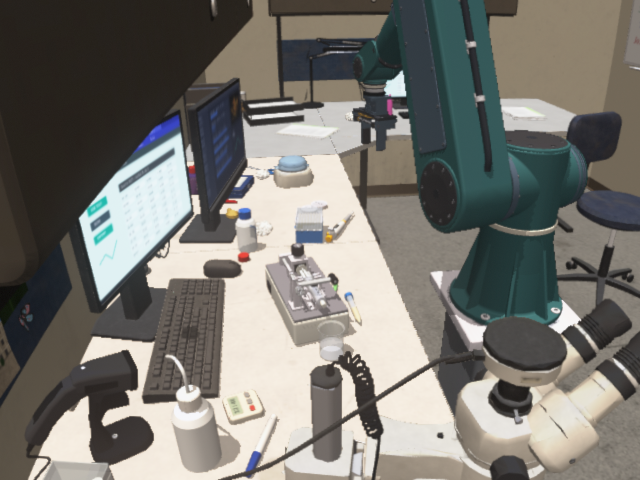

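The top view shows the pump at about (205-342, 180-263), with the knob near (291,212) and the handle near (235,250). The side view shows the knob at (298,250). I'll zoom in on both.

```bash
cat > h.py <<'E'
import numpy as np,cv2
def ray(c,p):
    q=cv2.undistortPoints(np.array([[p]],float),c['mtx'],c['dist_coeffs'])[0,0]
    d=c['R'].T@np.r_[q,1]; return -c['R'].T@c['t'],d
def onz(c,p,z):
    o,d=ray(c,p); return o+d*(z-o[2])/d[2]
def two(a,b):
    (o1,d1),(o2,d2)=a,b
    d1,d2=d1/np.linalg.norm(d1),d2/np.linalg.norm(d2)
    s=np.linalg.lstsq(np.c_[d1,-d2],o2-o1,rcond=None)[0]
    p,q=o1+s[0]*d1,o2+s[1]*d2; return (p+q)/2,np.linalg.norm(p-q)
def wristcam(r):
    from scipy.spatial.transform import Rotation as Ro
    s=r.state();c=r.camera('wrist');w,x,y,z=s['eef_rot']
    T=np.eye(4);T[:3,:3]=Ro.from_quat([x,y,z,w]).as_matrix();T[:3,3]=s['position']
    M=np.linalg.inv(T@c['hand_eye']);c['R'],c['t']=M[:3,:3],M[:3,3];return c
E
python3 - <<'E'
import pickle,cv2,numpy as np
from h import *
d=pickle.load(open('cam0.pkl','rb'))
a=d['top']['color'][170:275,190:350];b=d['side']['color'][230:350,255:375]
cv2.imwrite('pics/z.png',np.hstack([cv2.resize(a,None,fx=3,fy=3,interpolation=2)[:315],cv2.resize(b,(315,315),interpolation=2)]))
t=d['top'];print('knob',onz(t,(291,212),156),'handle',onz(t,(235,250),133))
for p in((205,207),(328,180),(341,238),(218,263)):print(onz(t,p,72))
E
```

```text
knob [514.9047356  -58.80791708 156.        ] handle [442.03766011  50.64793894 133.        ]
[533.80346433 124.35616573  72.        ]
[ 592.87347561 -131.29948639   72.        ]
[ 471.82037233 -159.14003839   72.        ]
[417.59914065  94.54803997  72.        ]
```

View pics/z.png

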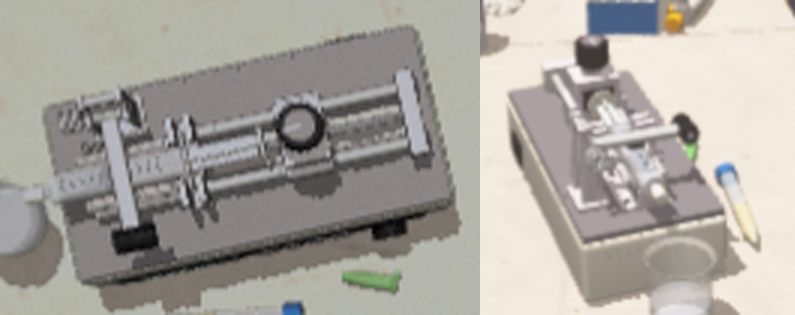

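The crop shows the knob's top centre at about (290.3,212), the arm bar running from the hinge near (227,207) to the handle near (235,249), and a pump yaw of about 12.7°. I'll start moving towards the knob, approaching high.

Request:
move_arm(
  xyz=[
    [0.5,1,0.4],
    [0.5,1,0.4],
    [0.5,1,0.4],
    [0.5,1,0.4],
    [0.5,1,0.4],
  ],
  rotation=[
    [0,0,-0.22],
    [0,0,-0.22],
    [0,0,-0.22],
    [0,0,-0.22],
    [0,0,-0.22],
  ],
  hand=[1,1,1,1,1],
)

```text
time: 0.72
position: [320.6, -463.0, 295.2]
eef_rot: [0.001, 1.0, -0.012, 0.001]
force: [-1.0, -1.5, 1.0]
finger_gap: 91.1
finger_force: 0.0
```

Request:
move_arm(
  xyz=[
    [0.5,1,0.2],
    [0.5,1,0.2],
    [0.5,1,0.2],
    [0.5,1,0.2],
    [0.5,1,0.2],
  ],
  rotation=[
    [0,0,-0.22],
    [0,0,-0.22],
    [0,0,-0.22],
    [0,0,-0.22],
    [0,0,-0.22],
  ],
  hand=[1,1,1,1,1],
)

```text
time: 1.35
position: [420.3, -263.6, 334.1]
eef_rot: [0.0, 0.983, -0.184, 0.0]
force: [-0.4, 0.5, -0.6]
finger_gap: 91.0
finger_force: 0.0
```

Request:
move_arm(
  xyz=[
    [0.4,0.9,0],
    [0.4,0.9,0],
    [0.4,0.9,0],
    [0.4,0.9,0],
    [0.4,0.9,0],
    [0.4,0.9,0],
  ],
  rotation=[
    [0,0,-0.22],
    [0,0,-0.22],
    [0,0,-0.22],
    [0,0,-0.22],
    [0,0,-0.22],
    [0,0,-0.22],
  ],
  hand=[1,1,1,1,1,1],
)

```text
time: 2.1
position: [499.1, -86.1, 333.4]
eef_rot: [0.0, 0.936, -0.352, -0.0]
force: [-0.5, 0.6, -0.3]
finger_gap: 90.8
finger_force: 0.0
```

```bash
python3 - <<'E'
from h import *
from bench import r
import pickle
c=wristcam(r);s=r.state();print(s['time'],s['position'],s['joints'])
pickle.dump(c,open('w1.pkl','wb'));cv2.imwrite('pics/w1.png',c['color'])
for n,p in dict(knob=(514.9,-58.8,156.5),handle=(442,50.6,125)).items():
    print(n,cv2.projectPoints(np.array([p]),cv2.Rodrigues(c['R'])[0],c['t'],c['mtx'],c['dist_coeffs'])[0].ravel())
E
```

```text
2.15 [499.06918498 -86.14435876 333.60889603] [-2.16822902e-01 -6.91865979e-02  2.02505969e+00 -2.55306577e-04
  1.18620890e+00  2.07336543e+00]
knob [280.10888908 226.21613011]
handle [250.72296366 346.05465292]
```

View pics/w1.png

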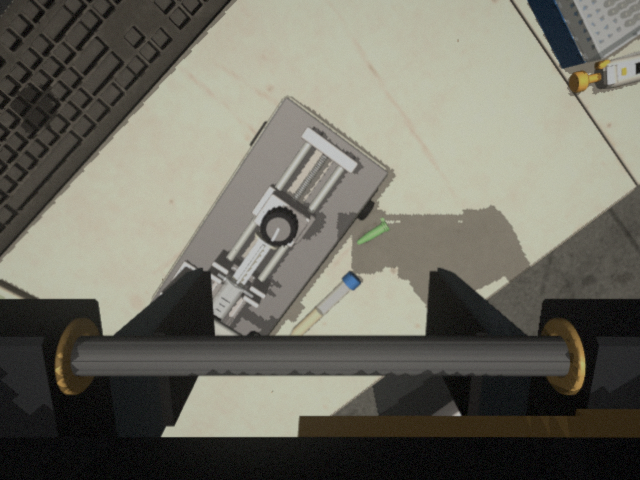

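The wrist view shows the knob at (279,226), 1 px from the prediction, so the knob position is good. The bracket is at about (304-357,131-166). I'll descend on the knob.

Request:
move_arm(
  xyz=[
    [0.08,0.138,-0.2],
    [0.08,0.138,-0.5],
    [0.08,0.138,-0.75],
    [0.08,0.138,-0.9],
    [0.08,0.138,-1],
    [0.08,0.138,-1],
    [0.08,0.138,-1],
  ],
  rotation=[
    [0,0,0],
    [0,0,0],
    [0,0,0],
    [0,0,0],
    [0,0,0],
    [0,0,0],
    [0,0,0],
  ],
  hand=[1,1,1,1,1,1,1],
)

```text
time: 3.02
position: [515.8, -57.9, 134.8]
eef_rot: [-0.0, 0.936, -0.352, 0.0]
force: [0.9, -0.2, 0.5]
finger_gap: 91.5
finger_force: 0.0
```

```bash
python3 - <<'E'
from h import *
import pickle
from bench import r
c=pickle.load(open('w1.pkl','rb'))
a=onz(c,(288,97),72);b=onz(c,(391,173),72);print(a,b,np.degrees(np.arctan2(*(a-b)[1::-1])))
a=onz(c,(304,131),100);b=onz(c,(357,166),100);print(a,b,np.degrees(np.arctan2(*(a-b)[1::-1])))
print(onz(c,(278.5,226),156.5))
w=wristcam(r);cv2.imwrite('pics/w2.png',w['color'])
E
```

```text
[ 593.22379287 -130.78328312   72.        ] [ 472.91146784 -159.74125928   72.        ] 13.533109562765091
[ 559.5334982  -122.39570385  100.        ] [ 503.88001629 -138.50659335  100.        ] 16.144976219424176
[515.9091787  -57.92318042 156.5       ]
```

View pics/w2.png

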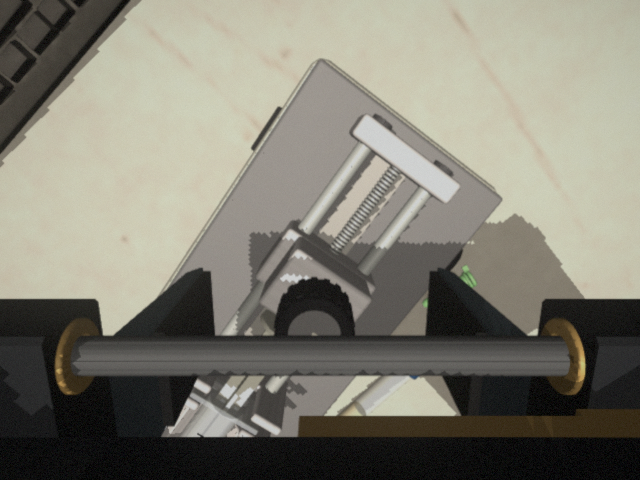

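The knob sits at (314,310), centred between the fingers at 211 and 428. I'll close on it.

Request:
move_arm(
  xyz=[
    [0,0,0],
    [0,0,0],
    [0,0,0],
    [0,0,0],
    [0,0,0],
    [0,0,0],
  ],
  rotation=[
    [0,0,0],
    [0,0,0],
    [0,0,0],
    [0,0,0],
    [0,0,0],
    [0,0,0],
  ],
  hand=[-1,-1,-1,-1,-1,-1],
  newtons=40,
)

```text
time: 3.82
position: [515.4, -57.1, 133.9]
eef_rot: [0.0, 0.936, -0.351, -0.0]
force: [-0.7, -0.1, -0.2]
finger_gap: 34.4
finger_force: 0.0
```

Request:
move_arm(
  xyz=[
    [0,0,0],
    [0,0,0],
    [0,0,0],
  ],
  rotation=[
    [0,0,0],
    [0,0,0],
    [0,0,0],
  ],
  hand=[-1,-1,-1],
)

```text
time: 4.2
position: [516.5, -56.5, 134.2]
eef_rot: [-0.001, 0.936, -0.352, 0.001]
force: [7.6, 9.7, -5.4]
finger_gap: 29.3
finger_force: 40.0
```

Request:
move_arm(
  xyz=[
    [0.005,0.006,0],
    [0.005,0.006,0],
    [0.005,0.006,0],
    [0.005,0.006,0],
    [0.005,0.006,0],
    [0.005,0.006,0],
    [0.005,0.006,0],
    [0.005,0.006,0],
    [0.005,0.006,0],
    [0.005,0.006,0],
  ],
  rotation=[
    [0,0,0],
    [0,0,0.1],
    [0,0,0.2],
    [0,0,0.3],
    [0,0,0.4],
    [0,0,0.5],
    [0,0,0.6],
    [0,0,0.7],
    [0,0,0.75],
    [0,0,0.75],
  ],
  hand=[-1,-1,-1,-1,-1,-1,-1,-1,-1,-1],
)

```text
time: 5.45
position: [516.9, -55.9, 134.1]
eef_rot: [0.0, 0.974, 0.228, 0.001]
force: [4.2, 2.0, -1.8]
finger_gap: 29.0
finger_force: 40.0
```

```bash
python3 -c "
from bench import r
s=r.state();print(s['moment'],s['force'],s['joints'])"
```

```text
[ 0.27019923 -0.99198622  0.14857455] [ 4.23650841  1.99603921 -1.77254225] [-1.52613635e-01  2.15785262e-01  2.13290232e+00  2.16213261e-04
  7.91863159e-01  9.58337869e-01]
```

Request:
move_arm(
  xyz=[
    [0,0,0],
    [0,0,0],
    [0,0,0],
  ],
  rotation=[
    [0,0,0.06],
    [0,0,0.11],
    [0,0,0.11],
  ],
  hand=[-1,-1,-1],
)

```text
time: 5.82
position: [516.6, -56.0, 134.1]
eef_rot: [-0.0, 0.951, 0.31, 0.0]
force: [1.5, 0.7, 0.9]
finger_gap: 29.2
finger_force: 40.0
```

```bash
python3 -c "
from bench import r
s=r.state();print(s['moment'],s['force'],s['joint_torque'])"
```

```text
[ 0.0101061  -0.55499986 -0.68879262] [1.49436949 0.71415074 0.90455219] [  0.1106095  -53.20146918 -33.14663529  -0.6337505    0.66291422
  -1.58415623]
```

Request:
move_arm(
  xyz=[
    [0,0,0],
    [0,0,0],
    [0,0,0],
  ],
  rotation=[
    [0,0,0.05],
    [0,0,0.09],
    [0,0,0.09],
  ],
  hand=[-1,-1,-1],
)

```text
time: 6.2
position: [516.1, -56.0, 134.0]
eef_rot: [-0.0, 0.927, 0.376, -0.0]
force: [-2.1, -1.4, 4.7]
finger_gap: 29.3
finger_force: 40.0
```

```bash
python3 - <<'E'
from bench import r
from h import *
s=r.state();print(s['moment'],s['force'],s['joint_torque'],s['position'],s['eef_rot'])
w=wristcam(r);cv2.imwrite('pics/w3.png',w['color'])
E
```

```text
[-0.1997652   0.2795311  -0.69139401] [-2.11252979 -1.38915755  4.73574547] [  1.23934776 -52.40208507 -34.68520045  -0.24090886  -0.40112606
  -1.38400085] [516.12069771 -56.0216194  133.9610998 ] [-1.57330000e-04  9.26624864e-01  3.75987026e-01 -3.03446515e-04]
```

View pics/w3.png

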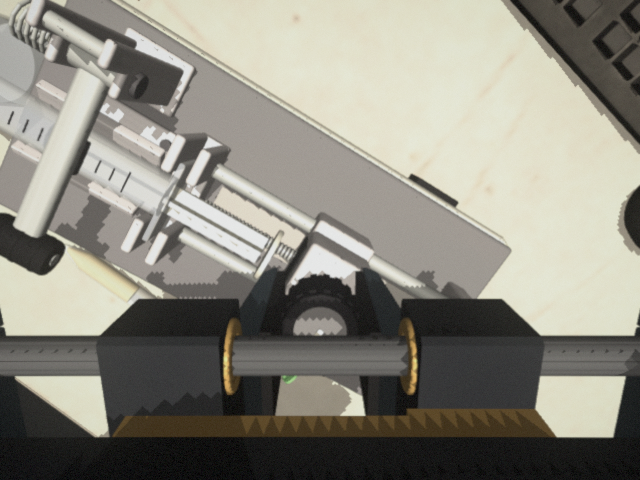

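The torque saturates at 0.69 N m, far above the 0.15 N m turning drag, so the knob is at its loose stop. The picture shows the block still close behind the thumb disc at (265,255), and the clamp handle at (30,245). I'll slide the block back next.

Request:
move_arm(
  xyz=[
    [0.01,-0.044,0],
    [0.023,-0.1,0],
    [0.036,-0.155,0],
    [0.047,-0.205,0],
    [0.056,-0.244,0],
    [0.056,-0.244,0],
  ],
  rotation=[
    [0,0,-0.015],
    [0,0,-0.015],
    [0,0,-0.015],
    [0,0,-0.015],
    [0,0,-0.015],
    [0,0,-0.015],
  ],
  hand=[-1,-1,-1,-1,-1,-1],
)

```text
time: 7.0
position: [527.5, -104.7, 133.9]
eef_rot: [-0.001, 0.931, 0.366, -0.0]
force: [-2.0, 6.5, 6.7]
finger_gap: 29.2
finger_force: 40.0
```

Request:
move_arm(
  xyz=[
    [0.004,-0.015,0],
    [0.008,-0.03,0],
    [0.01,-0.044,0],
    [0.01,-0.044,0],
  ],
  rotation=[
    [0,0,0],
    [0,0,0],
    [0,0,0],
    [0,0,0],
  ],
  hand=[-1,-1,-1,-1],
)

```text
time: 7.5
position: [527.2, -106.7, 133.6]
eef_rot: [-0.007, 0.931, 0.364, -0.001]
force: [-11.4, 80.4, 31.6]
finger_gap: 29.2
finger_force: 40.0
```

80 N of resistance after 51.8 mm of travel matches the predicted bracket contact. I'll relax the push, then release.

Request:
move_arm(
  xyz=[
    [-0.007,0.03,0],
    [-0.007,0.03,0],
    [-0.007,0.03,0],
  ],
  rotation=[
    [0,0,0],
    [0,0,0],
    [0,0,0],
  ],
  hand=[-1,-1,-1],
)

```text
time: 7.88
position: [527.3, -105.4, 133.8]
eef_rot: [-0.002, 0.931, 0.366, -0.0]
force: [-5.6, 26.9, 13.9]
finger_gap: 29.2
finger_force: 40.0
```

Request:
move_arm(
  xyz=[
    [-0.002,0.008,0],
    [-0.002,0.008,0],
    [-0.002,0.008,0],
    [-0.002,0.008,0],
    [-0.002,0.008,0],
  ],
  rotation=[
    [0,0,0],
    [0,0,0],
    [0,0,0],
    [0,0,0],
    [0,0,0],
  ],
  hand=[-1,0.3,0.3,0.3,0.3],
)

```text
time: 8.5
position: [527.8, -106.1, 133.9]
eef_rot: [0.0, 0.93, 0.367, -0.0]
force: [0.3, 0.3, 0.1]
finger_gap: 59.5
finger_force: 0.0
```

Request:
move_arm(
  xyz=[
    [0,0,0.25],
    [0,0,0.5],
    [-0.15,0.3,0.6],
    [-0.3,0.55,0.65],
    [-0.43,0.78,0.65],
    [-0.43,0.78,0.65],
    [-0.43,0.78,0.65],
  ],
  rotation=[
    [0,0,0],
    [0,0,0],
    [0,0,-0.1],
    [0,0,-0.2],
    [0,0,-0.3],
    [0,0,-0.334],
    [0,0,-0.334],
  ],
  hand=[0.3,0.3,0.3,0.3,0.3,0.3,0.3],
)

```text
time: 9.38
position: [441.7, 50.4, 264.1]
eef_rot: [0.0, 0.994, 0.114, 0.0]
force: [0.4, -0.1, 0.4]
finger_gap: 59.4
finger_force: 0.0
```

```bash
python3 - <<'E'
from bench import r
from h import *
import pickle
s=r.state();print(s['time'],s['position'],s['eef_rot'])
w=wristcam(r);t=r.camera('top');pickle.dump((w,t),open('w4.pkl','wb'))
z=cv2.resize(t['color'][170:275,190:350],(640,420),interpolation=2)
cv2.imwrite('pics/w4.png',w['color']);cv2.imwrite('pics/t4.png',z)
E
```

```text
9.375 [441.72103929  50.38779038 264.12150673] [6.53372568e-05 9.93527168e-01 1.13594429e-01 2.60243034e-04]
```

View pics/w4.png

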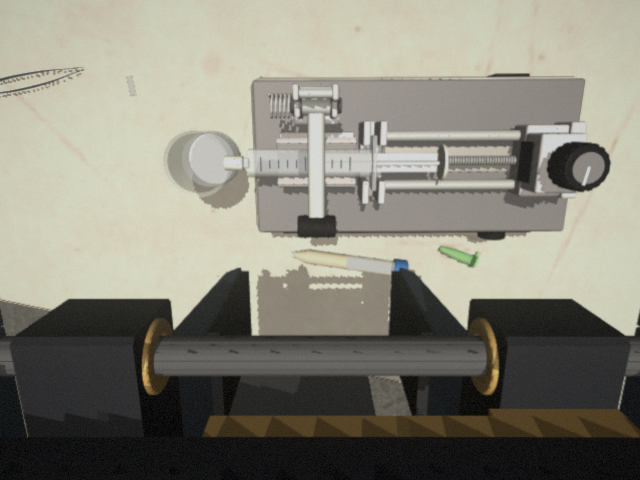

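The block is against the bracket (knob at (578,165)), the plunger disc at (443,163) is untouched, and the handle centre is at about (317,226).

```bash
python3 - <<'E'
from h import *
import pickle
w,t=pickle.load(open('w4.pkl','rb'))
print('handle',onz(w,(317.5,226.5),127),'two',two(ray(w,(317.5,226.5)),ray(t,(235,249.5))))
print('hinge',onz(w,(317,104),125))
a,b=onz(w,(252,81),72),onz(w,(583,79),72);c,d=onz(w,(259,232),72),onz(w,(566,231),72)
for p,q in((a,b),(c,d)):
    v=p-q;print(np.degrees(np.arctan2(-v[0],v[1])))
a=onz(w,(300,226),127);b=onz(w,(336,226),127);v=a-b;print(np.linalg.norm(v))
a=onz(w,(317,208),129);b=onz(w,(316,118),129);print(b-a,np.degrees(np.arctan2(*(b-a)[1::-1])))
E
```

```text
handle [443.38493483  51.90594517 127.        ] two (array([443.26959828,  51.78035867, 126.19167225]), np.float64(0.21868912768419035))
hinge [526.50035312  71.47602633 125.        ]
13.363471275601762
13.277043073342451
26.334532618894773
[60.30618665 14.61655389  0.        ] 13.624188183173333
```

Request:
move_arm(
  xyz=[
    [0.008,0.007,-0.15],
    [0.008,0.007,-0.35],
    [0.008,0.007,-0.5],
    [0.008,0.007,-0.65],
    [0.008,0.007,-0.75],
    [0.008,0.007,-0.79],
    [0.008,0.007,-0.79],
    [0.008,0.007,-0.79],
  ],
  rotation=[
    [0,0,0],
    [0,0,0],
    [0,0,0],
    [0,0,0],
    [0,0,0],
    [0,0,0],
    [0,0,0],
    [0,0,0],
  ],
  hand=[0,0,0,0,0,0,0,0],
)

```text
time: 10.48
position: [443.7, 51.4, 106.5]
eef_rot: [-0.0, 0.994, 0.113, 0.0]
force: [-0.5, 2.0, -0.3]
finger_gap: 46.0
finger_force: 0.9
```

Request:
move_arm(
  xyz=[
    [0,0,0],
    [0,0,0],
    [0,0,0],
    [0,0,0],
    [0,0,0],
  ],
  rotation=[
    [0,0,0],
    [0,0,0],
    [0,0,0],
    [0,0,0],
    [0,0,0],
  ],
  hand=[-1,-1,-1,-1,-1],
  newtons=45,
)

```text
time: 11.1
position: [443.6, 52.5, 106.4]
eef_rot: [-0.001, 0.994, 0.112, 0.0]
force: [-1.5, 16.0, 2.4]
finger_gap: 27.7
finger_force: 45.0
```

Request:
move_arm(
  xyz=[
    [-0.002,0.007,0],
    [0,0.008,0.042],
    [0.006,0.009,0.084],
    [0.016,0.011,0.126],
    [0.031,0.015,0.165],
    [0.049,0.019,0.204],
    [0.07,0.024,0.24],
    [0.095,0.03,0.274],
    [0.123,0.036,0.305],
    [0.123,0.036,0.305],
  ],
  rotation=[
    [0,0,0],
    [0,0,0],
    [0,0,0],
    [0,0,0],
    [0,0,0],
    [0,0,0],
    [0,0,0],
    [0,0,0],
    [0,0,0],
    [0,0,0],
  ],
  hand=[-1,-1,-1,-1,-1,-1,-1,-1,-1,-1],
)

```text
time: 12.35
position: [467.2, 58.8, 167.2]
eef_rot: [-0.0, 0.994, 0.113, -0.001]
force: [-6.3, 4.4, -2.9]
finger_gap: 27.8
finger_force: 45.0
```

Request:
move_arm(
  xyz=[
    [0.031,0.007,0.028],
    [0.065,0.015,0.053],
    [0.1,0.022,0.074],
    [0.138,0.03,0.091],
    [0.138,0.03,0.091],
  ],
  rotation=[
    [0,0,0],
    [0,0,0],
    [0,0,0],
    [0,0,0],
    [0,0,0],
  ],
  hand=[-1,-1,-1,-1,-1],
)

```text
time: 12.98
position: [494.8, 65.1, 186.1]
eef_rot: [-0.001, 0.994, 0.113, -0.001]
force: [-14.9, 7.2, 14.6]
finger_gap: 27.7
finger_force: 45.0
```

Request:
move_arm(
  xyz=[
    [0.008,0,0.007],
    [0.016,0,0.013],
    [0.016,0,0.013],
    [0.016,0,0.013],
  ],
  rotation=[
    [0,0,0],
    [0,0,0],
    [0,0,0],
    [0,0,0],
  ],
  hand=[-1,-1,-1,-1],
)

```text
time: 13.48
position: [496.4, 65.3, 187.0]
eef_rot: [-0.001, 0.994, 0.113, -0.003]
force: [-11.0, 10.9, -3.0]
finger_gap: 27.4
finger_force: 45.0
```

Request:
move_arm(
  xyz=[
    [0.007,0.004,0.003],
    [0.013,0.008,0.005],
    [0.013,0.008,0.005],
    [0.013,0.008,0.005],
  ],
  rotation=[
    [0,0,0],
    [0,0,0],
    [0,0,0],
    [0,0,0],
  ],
  hand=[-1,-1,-1,-1],
)

```text
time: 13.98
position: [496.8, 65.8, 187.1]
eef_rot: [-0.0, 0.994, 0.113, -0.005]
force: [-22.7, -0.5, 0.1]
finger_gap: 27.7
finger_force: 45.0
```

Force rose to about 21 N while the tool moved only 0.4 mm, so the arm is at its stop. I'll verify.

Request:
move_arm(
  xyz=[
    [0,0,0],
    [0,0,0],
    [0,0,0],
    [0,0,0],
  ],
  rotation=[
    [0,0,0],
    [0,0,0],
    [0,0,0],
    [0,0,0],
  ],
  hand=[-1,-1,-1,-1],
)

```text
time: 14.48
position: [496.8, 65.8, 187.1]
eef_rot: [-0.0, 0.994, 0.113, -0.005]
force: [-22.0, -0.2, -0.9]
finger_gap: 27.5
finger_force: 45.0
```

```bash
python3 - <<'E'
from bench import r
import cv2,numpy as np
w=r.camera('wrist')['color'];s=r.camera('side')['color'][210:350,245:385]
cv2.imwrite('pics/f.png',np.hstack([cv2.resize(w,(460,345)),cv2.resize(s,(340,345),interpolation=2)]))
E
```

```text
(no output)
```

View pics/f.png

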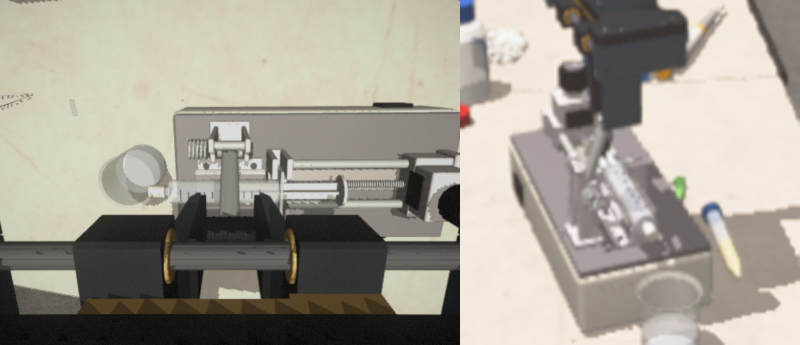

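The arm is raised and held at its stop (bar at (230,180)), the syringe is in its cradle, and the block is back at the bracket (430,185). I'll hand in.

```bash
python3 -c "
from bench import r
print(r.sign_off())"
```

```text
the job is handed in; nothing more can be done
None
```

I handed the job in at about 14.5 s: the knob is fully loose, the block is back against the end bracket, and the gripper is holding the clamp arm at its stop. The syringe and plunger looked undisturbed in the last pictures.

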